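# Pack up the pin kit: flap down, cover shut

## Robot

A 6-joint arm with a two-finger parallel gripper is mounted at the origin on a cart in front of the work surface, level with it; the furniture and walls round the work are solid. World frame = base frame: x ahead of the robot, y to its left, z up, the work surface at z = 0. Lengths are in m, angles in rad, forces in N, time in s.
With the tool pointing down it reaches from about 0.375 to 0.9 m from the base axis. Payload 3.1 kg.
Tool frame: the origin (TCP) lies where the fingers leave the gripper's body, on its centre line; the fingertips stand 73 mm ahead of it and the grasp point (between the pads) lies 54 mm ahead of it; z points along the fingers, y is the line along which they close (so a half turn about z gives the same grasp; the last joint's range is limited). The gripper opens to 85 mm and grips with 20 to 120 N. Pads are 22 mm wide; open, the fingers measure 114 mm over their backs; the gripper's body (76 mm by 85 mm) begins 54 mm behind the grasp point. The pads swing forward as they close: fully open they stand 13 mm farther back than shut.
Start: joints at [0.961, 0.527, 1.433, -0, 1.181, -0.178], TCP at [0.262, 0.568, 0.304] pointing down, gripper open.
Joint ranges: [-3.08, 3.08], [-0.75, 2.2], [0.22, 2.44], [-1.43, 4.57], [0, 2.65], [-2.85, 2.85]. Speed limits (rad/s): [2.79, 2.79, 3.14, 3.14, 3.14, 3.14].

## Interface

Orientations are given as a unit quaternion [x, y, z, w].
In Python, from station import manip gives the robot as it stands.
- The arm moves only by the shell command python3 -m crank 'ROWS' [FORCE]. ROWS is JSON, a list of rows, each an object with "dp": the shift along the tool's x, y, z normalised to -1 to 1, where 1 is 50 cm, a list of three; "delta_rot": the turn, a rotation vector about the tool's x, y, z normalised to -1 to 1, where 1 is 2 pi rad, a list of three; "fingers": the opening, from -1 (shut) to 1 (fully open). A call has 1 to 12 rows; each row shifts and turns the commanded pose from where the row before left it, along the tool's axes as they then stand; what a row does not reach is not made up. A row lasts 1/12 s, in which the tool goes at most 41.7 mm and 7.16 degrees, less where a joint would pass 70% of its speed; a pose out of reach is approached as far as the arm can. A call with a number of a shift or a turn outside -1 to 1 is refused whole. A call with a gripper value outside its range is refused whole. The fingers move at their own pace and stop on an object; FORCE is the grip in N (left out, the last holds). Time passes only in rows, so rows that do not move let the fingers close. It gives the time, the measured TCP pose, the force, the opening and the grip force at its end, in the units of the state.
- manip.sense(): the state, without advancing time (a new reading comes with each control period).
- manip.snapshot(name): name is "side" or "top" or "wrist"; returns (picture, depth): 420x560x3 uint8, red, green, blue; 420x560 float32, m along the optical axis (not along the pixel's ray), 0 where there is no reading.
- manip.camera_model(name): a dict with "fx", "fy", "cx", "cy" (pixels), "k1" (the pictures are not rectified: a ray, as slopes to the right and down, at radius r is drawn at 1 + k1 r^2 times it, then the intrinsics apply), "origin" and "attitude" of the camera in the world. Camera axes: x right, y up, looking along -z (the intrinsics and any distortion apply to the point x, -y, -z); pixel columns grow to the right and rows downward; lengths in m; the calibration is good to about 2 mm. A picture is of the moment at which its call begins: read the wrist's pose just before it. camera_model takes no time and is no camera call; for the wrist camera it gives the pose at the moment of the call.
- manip.sign_off(): hands the job in; it is judged then, once.
The state is a dict: "t": time; "q": joint angles; "qd": joint speeds; "tau": joint torques, N m; "tcp_pos": TCP position; "tool_rot": TCP orientation; "force": force on the tool from outside, world axes, zero at the start; "ft_torque": the same for the moment, N m; "finger_gap": opening from 0.0 (shut) to 1.0 (fully open); "gripper_force": force on a finger pad.
Only numpy, scipy, OpenCV 4.12 (cv2) and the standard library are available. Lean on these libraries where they do the work, as an engineer would, in place of code of your own. Each camera call takes 0.05 s, during which the arm holds its last target. There are 200 camera calls.

## Task

Make the locksmith's open pin kit ready to be carried: with your fingertips or the outside of the fingers, push the upright metal flap down until it lies flat over the tray of lock pins, and then, still only pushing, swing the case's open cover gently shut over it until it is fully closed. Grip, pinch and lift nothing, do not bring the cover down while the flap still stands, and leave the case where it stands, the tweezers and padlock inside it, and the things round it undisturbed.

Things in the scene. Friction and masses are not known exactly. Their poses are not given: they have to be found in the camera images.
- kit_case: Grey sheet-steel case, 170 (x) x 200 (y) x 50 mm, open at the top, about 3 kg, standing loose on rubber feet: a push of over 10 N may slide it. Origin: centre of its underside, z up; its y points to the cover's hinge side (robot's left at yaw 0). Walls 4 mm, rim at z 50. A carrying handle on the -y side sticks out to y -135, z 26. Pin tray in the -y half, bay with tweezers and padlock in the +y half.
- pin_flap (a joint): Angle of the aluminium flap, rad: 0 = flat over the tray (its stop), 1.57 = upright, 1.75 = most outward. It folds toward the case's +y. 3 mm plate, 156 mm along the hinge, 96 mm from hinge to free edge, plus a tab 44 mm wide in the middle that reaches 112 mm. Stiff hinge (0.11 N m): stays at any angle it is left; pushed by 1 to 2 N at the edge, all the way.
- flap_hinge (a point): Middle of the flap's hinge line, inside the case's -y wall: (0, -92, 36) mm in the case's frame. Axes are the flap's own: x along the hinge, y from hinge to free edge, z normal to the plate (up when flat; to the case's -y side when upright). Plate faces at z -1.5 and +1.5 mm.
- flap_edge (a point): Middle of the outer edge of the flap's finger tab, 112 mm from the hinge line; 148 mm above the worktop when upright, 36 mm when folded down. Axes as flap_hinge.
- case_cover (a joint): Angle of the cover, rad: 0 = fully shut on the rim (its stop), 1.57 = upright; starts open past upright, leaning away from the case. Grey steel pan, 174 mm along the hinge x 207 mm, 16 mm deep, 0.35 kg, hollow side toward the case. Hinge on top of the case's +y wall, stiff (0.50 N m): stays at any angle it is left; pushed by up to 5 N at the edge, all the way.
- cover_hinge (a point): Middle of the cover's hinge line: (0, 103.5, 50) mm in the case's frame. Axes are the cover's own: x along the hinge, -y from hinge to free edge, z normal, out of the outer face (up when shut; to the case's +y side, away from the case, when upright). Outer face at z +16 mm, lip of the hollow side at z +1 mm.
- cover_edge (a point): Middle of the cover's free edge on its outer face: (0, -209, +16) mm from cover_hinge in the cover's axes; about 66 mm above the worktop when shut. Axes as cover_hinge.
- kit_tweezers: Steel tweezers, 124 x 14 x 15 mm, lying loose in the case's bay; origin at the centre of the underside.
- kit_padlock: Small grey padlock, 58 x 38 x 16 mm, lying loose in the case's bay; origin at the centre of the underside.
- brass_cylinder: Brass lock cylinder, 35 mm across, 64 mm high, standing on the worktop about 50 mm outside the case's -y side; origin at the centre of the underside.
- bench_loupe: Black eye loupe, 35 mm across, 33 mm high, standing near the case's -y side; origin at the centre of the underside.
- key_bunch: Bunch of keys, 101 x 122 x 8 mm, lying on the worktop to the right; origin at the centre of the underside.
- bench_pliers: Red-handled pliers, 56 x 160 x 12 mm, lying to the left; origin at the centre of the underside.
- yellow_driver: Yellow-handled screwdriver, 180 x 25 x 24 mm, lying at the left rear; origin at the centre of the underside.
- pin_vial: Amber pin vial with a white cap, 40 mm across, 70 mm high, standing at the left rear; origin at the centre of the underside.

How it is judged:
By the outcome, as a careful person would: the job done as asked, in the order asked, and still so for the second after the job is handed in, with the robot touching nothing.
It also fails if it takes over 53 s, if anything falls off the work surface, if the arm or the gripper's body presses on something with over 40 N, if the wrist force passes 120 N, or if a joint passes its speed limit or range.

## Working session

There is one attempt and no reset: what is moved stays moved. The work goes in short steps, Python scripts to look and compute and a shell command to move; the robot and the scene stay as the last step left them, time stands still between calls to the robot, and variables do not carry over. Pictures are saved under pics/ and viewed, at most 10 in all, crops included, and the job is handed in when it is done.

```bash
ls; mkdir -p pics; cat > h.py <<'E'
import numpy as np, cv2
from station import manip
from scipy.spatial.transform import Rotation as R
def att(m):
    a=np.array(m["attitude"],float)
    return a if a.shape==(3,3) else R.from_quat(a).as_matrix()
def pts(name,m=None,d=None):
    # world point per pixel from depth
    v,u=np.mgrid[0:420,0:560].astype(float)
    K=np.array([[m["fx"],0,m["cx"]],[0,m["fy"],m["cy"]],[0,0,1]])
    n=cv2.undistortPoints(np.stack([u.ravel(),v.ravel()],1)[:,None],K,np.array([m["k1"],0,0,0,0.]))[:,0]
    z=d.ravel()
    c=np.stack([n[:,0]*z,-n[:,1]*z,-z],1)
    return (c@att(m).T+np.array(m["origin"])).reshape(420,560,3)
def look(name,f):
    m=manip.camera_model(name); p,d=manip.snapshot(name)
    cv2.imwrite("pics/"+f+".png",p[:,:,::-1]); P=pts(name,m,d); P[d==0]=np.nan
    np.savez("pics/"+f+".npz",p=p,P=P); return p,P
E
python3 - <<'E'
from h import *
print(manip.sense())
for n in("top","side"):
    print(manip.camera_model(n)); look(n,n+"0")
a=cv2.imread("pics/top0.png");b=cv2.imread("pics/side0.png")
E
```

```text
pics
{'t': 0.0, 'q': array([ 9.60513391e-01,  5.28518549e-01,  1.43389291e+00,  1.83040756e-05,
        1.18140858e+00, -1.78524524e-01]), 'qd': array([ 0.00094231,  0.00202425, -0.00122437, -0.00123984, -0.002232  ,
        0.00056641]), 'tau': array([ 7.37724531e-04, -4.42344439e+01, -1.78028584e+01, -5.87301088e-05,
        8.47988413e-03,  9.95794124e-06]), 'tcp_pos': array([0.26120266, 0.56718908, 0.30290425]), 'tool_rot': array([ 2.14209579e-01,  9.76787088e-01, -1.02493679e-03, -4.35757922e-04]), 'force': array([0.12869268, 0.27307541, 0.06763715]), 'ft_torque': array([ 0.02104584, -0.02503497,  0.01411864]), 'gripper_force': 0.0, 'finger_gap': 1.0026442056616707}
{'fx': 442.11825041591715, 'fy': 442.11825041591715, 'cx': 279.36954306089484, 'cy': 200.57735700808055, 'k1': -0.0996608016806804, 'origin': array([0.41411778, 0.15421785, 1.27945793]), 'attitude': array([ 0.03705587, -0.06099654, -0.69501542,  0.71544381])}
{'fx': 405.487238360136, 'fy': 405.487238360136, 'cx': 279.6605998166863, 'cy': 208.901401604906, 'k1': -0.05921840425368544, 'origin': array([-0.08973409, -0.27633351,  0.8293074 ]), 'attitude': array([ 0.34007342, -0.19746551, -0.44984819,  0.80186909])}
```

View pics/top0.png

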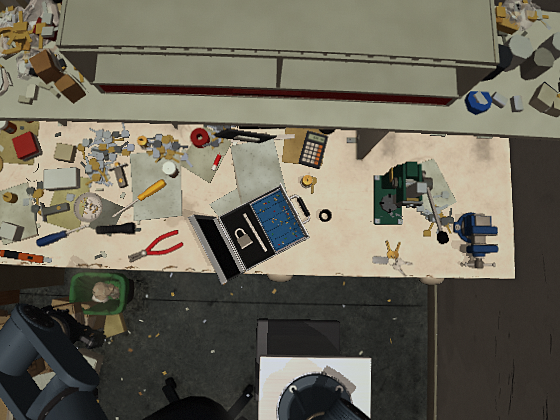

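View pics/side0.png

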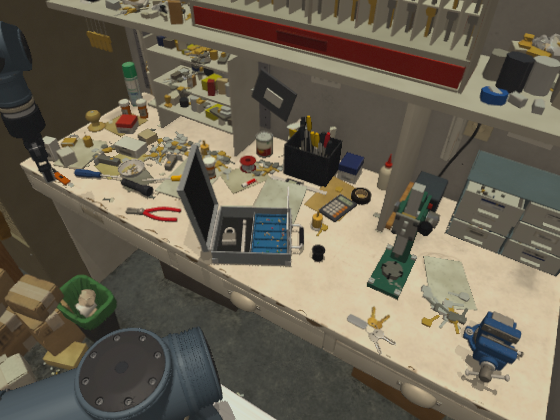

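```bash
python3 - <<'E'
from h import *
a=cv2.imread("pics/top0.png")[160:300,170:350];b=cv2.imread("pics/side0.png")[135:275,165:345]
c=np.vstack([cv2.resize(x,None,fx=2.1*2,fy=2.1*2,interpolation=cv2.INTER_CUBIC)[:,:800] for x in(a,)])
cv2.imwrite("pics/c1.png",c)
cv2.imwrite("pics/c2.png",cv2.resize(b,None,fx=4.2,fy=4.2,interpolation=cv2.INTER_CUBIC))
d=np.load("pics/top0.npz");P=d["P"]
print((P[165:290:5,180:340:8,2]*1000).round().tolist().__str__().replace(".0","").replace("],","\n"))
E
```

```text
[[-2, 1, -3, 3, 11, -2, -2, 9, 10, 12, 6, 4, 12, -3, -3, 3, 11, 12, 3, -0
 [-5, 0, -1, 1, 1, -1, 2, 14, 8, 5, 5, 9, 9, -1, 4, 1, -2, -3, 3, 4
 [2, 4, -3, 2, 2, -0, 3, 11, 13, 3, 5, 2, 5, 1, -1, 1, 39, 0, -1, -2
 [4, 5, -0, -3, -1, -3, -1, 4, 9, 5, 3, 7, 5, 0, -0, 2, 43, 6, -3, 5
 [2, -4, -3, 1, 3, 2, -3, 1, 11, 4, 3, 6, 5, 11, -4, 1, 26, 3, -4, 1
 [3, -5, 4, 1, -1, -4, 1, 1, 6, 7, 1, 4, 21, 135, 3, 3, -3, 0, -5, 3
 [7, -2, 6, 1, -2, -6, 1, 5, 4, 6, 48, 18, 20, 72, -2, 1, 5, 3, -3, 3
 [7, 2, -2, -6, 3, 1, -1, 2, 3, 46, 30, 26, 21, 28, -2, 29, -1, 1, -1, 5
 [3, -0, -1, -0, 1, 8, 2, -1, 29, 31, 23, 24, 23, 22, 148, 23, 2, 1, 2, -3
 [3, -2, -3, -2, 3, 2, 1, 16, 8, 9, 24, 22, 22, 21, 74, -0, -0, 0, 32, -3
 [6, -3, 234, -2, 1, 45, 12, 7, 23, 11, 24, 22, 25, 26, 24, -2, 31, 1, -1, 3
 [-4, -2, 257, 146, 65, 47, 7, 8, 8, 14, 28, 23, 19, 23, 18, 135, 33, -2, 32, -1
 [-0, -3, 255, 171, 93, 54, 6, 5, 13, 13, 18, 20, 27, 21, 22, 72, -3, -0, -2, 2
 [-7, -3, 252, 189, 119, 53, 9, 17, 9, 15, 7, 23, 26, 18, 27, 22, -4, -0, -2, 3
 [-3, 7, -3, 214, 143, 61, 49, 19, 22, 6, 9, 30, 21, 20, 24, 23, 50, 5, 
[... 186 characters left out ...]
, 62, 46, 10, 8, 7, 7, 34, 48, 3, -0, -0, 5, 1, 1
 [0, 1, 2, -6, 254, 162, 87, 55, 7, 8, 9, 8, 1, -4, -0, -2, 1, -3, -0, -0
 [-1, -1, -0, 3, 255, 184, 111, 54, 10, 10, 10, -3, 1, nan, -2, -2, 3, 8, -3, -2
 [-3, 2, 1, 3, 252, 206, 134, 55, 54, 8, -0, -1, 3, -2, 0, 1, -1, 0, -2, 2
 [-3, -6, -2, 2, -3, 256, 158, 75, -1, 1, -1, -1, -4, -4, 1, 1, -5, 0, 1, -5
 [-739, -748, -738, -747, -739, 252, 181, 100, -737, -755, -740, -65, -54, -53, -59, -735, 0, -3, 2, -4
 [-739, -743, -735, -730, -745, 252, 242, -743, -739, -740, -732, -749, -66, -61, -736, -748, -739, -740, -741, -737
 [-743, -737, -743, -745, -742, -747, -743, -740, -743, -745, -747, -749, -736, -734, -740, -735, -736, -737, -734, -744]]
```

View pics/c1.png

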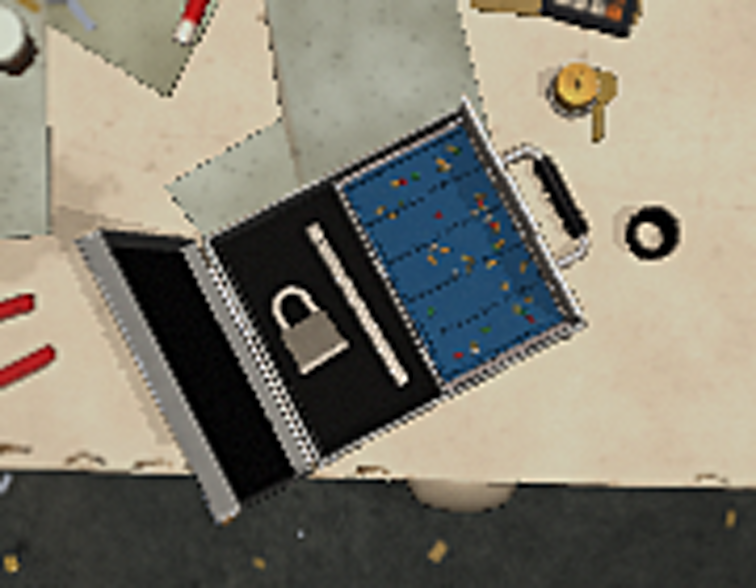

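View pics/c2.png

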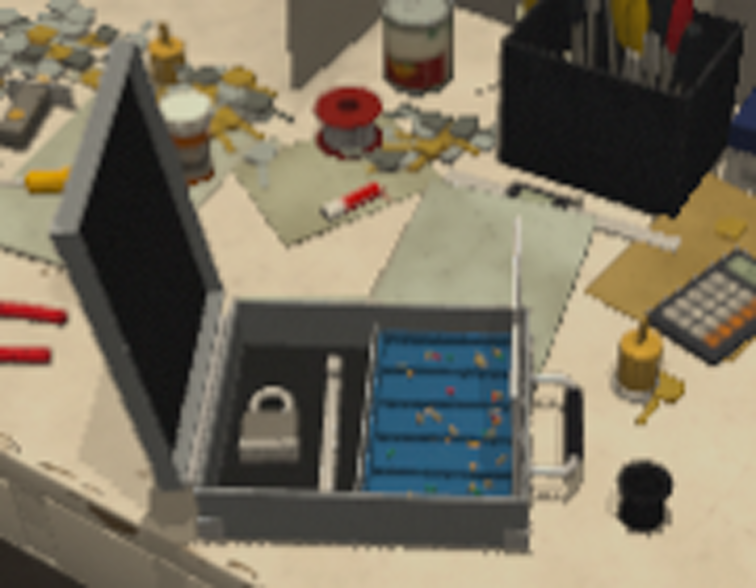

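```bash
cat > pose.py <<'E'
from h import *
T=[]
for f in("top0","side0"):
    P=np.load("pics/%s.npz"%f)["P"].reshape(-1,3)
    ok=(P[:,0]>.25)&(P[:,0]<.75)&(P[:,1]>-.1)&(P[:,1]<.4)&(P[:,2]>-.02)
    T.append(P[ok])
P=np.vstack(T)
if __name__=="__main__":
    for f,Q in zip("ts",T):
        # cover inner plane: points z 90..230, y> 
        c=Q[(Q[:,2]>.08)&(Q[:,2]<.235)&(Q[:,1]>.12)]
        m=np.median(c,0); 
        for k in range(5):
            u,s,v=np.linalg.svd(c-c.mean(0),full_matrices=False); n=v[2]; n*=np.sign(n[1]); r=(c-c.mean(0))@n; c=c[abs(r)<.006]
        print(f,"cover n",n,c.mean(0),len(c),"tilt past upright",np.degrees(np.arcsin(-n[2])),"yaw",np.degrees(np.arctan2(-n[0],n[1])))
        g=Q[(Q[:,2]>.06)&(Q[:,2]<.16)&(Q[:,1]<.12)&(Q[:,0]>.35)&(Q[:,0]<.6)]
        print("flap?",len(g),g.min(0),g.max(0))
        vx,vy,x0,y0=cv2.fitLine(g[:,:2].astype(np.float32),cv2.DIST_HUBER,0,.003,.003).ravel()
        print("flap line",vx,vy,x0,y0, "yaw",np.degrees(np.arctan2(vy,vx)))
        rim=Q[(Q[:,2]>.041)&(Q[:,2]<.06)]
        print("rim",len(rim),cv2.minAreaRect(rim[:,:2].astype(np.float32)),np.c_[rim.min(0),rim.max(0)].round(3).tolist())
E
python3 pose.py
```

```text
t cover n [-0.47977196  0.86172859 -0.16505365] [0.44941168 0.27309898 0.150949  ] 871 tilt past upright 9.50035119623001 yaw 29.10710546220774
flap? 176 [0.48808844 0.04078467 0.06004693] [0.59944936 0.10547842 0.15157095]
flap line 0.8702174 0.49266794 0.5500239 0.07651287 yaw 29.516087
rim 760 ((0.5286877751350403, 0.12760968506336212), (0.17162933945655823, 0.3047921061515808), 29.503339767456055) [[0.382, 0.664], [0.023, 0.3], [0.041, 0.06]]
s cover n [-0.48239804  0.86018868 -0.16543145] [0.44709607 0.27666992 0.16111471] 1515 tilt past upright 9.522298957803809 yaw 29.28392221963626
flap? 110 [0.48674814 0.04251995 0.06143435] [0.59841213 0.10870591 0.1508453 ]
flap line 0.87049717 0.49217343 0.52093667 0.06190316 yaw 29.483534
rim 1035 ((0.5959281921386719, 0.16639450192451477), (0.3938572406768799, 0.29817086458206177), 14.97358512878418) [[0.377, 0.748], [0.028, 0.361], [0.041, 0.06]]
```

```bash
python3 - <<'E'
from pose import *
a=np.radians(29.4); ex=np.array([np.cos(a),np.sin(a)]); ey=np.array([-np.sin(a),np.cos(a)])
for Q in T:
    x=Q[:,:2]@ex; y=Q[:,:2]@ey; z=Q[:,2]
    g=(z>.06)&(z<.16)&(Q[:,1]<.115)&(Q[:,0]>.45)&(Q[:,0]<.6)
    print("flap x",np.percentile(x[g],[2,50,98]),"y by z",[(zz,np.median(y[g&(abs(z-zz)<.015)]).round(4)) for zz in(.075,.1,.125,.145)])
    h=g&(z>.136);print("tab x",x[h].min(),x[h].max(),"zmax",z[g].max())
    y0=np.median(y[g])+.092
    x0=(x[g].min()+x[g].max())/2
    r=(z>.044)&(z<.056)&(abs(y-y0)<.09)&(abs(x-x0)<.1)
    hi,b=np.histogram(x[r]-x0,np.arange(-.1,.101,.004));print(dict(zip((b*1000).round().astype(int),hi)))
    r=(z>.044)&(z<.056)&(abs(y-y0)<.13)&(abs(x-x0)<.08)
    hi,b=np.histogram(y[r]-y0,np.arange(-.13,.13,.004));print(dict(zip((b*1000).round().astype(int),hi)))
    print("center",x0*ex+y0*ey)
E
```

```text
flap x [0.4480308  0.51116273 0.57217985] y by z [(0.075, np.float64(-0.2042)), (0.1, np.float64(-0.2033)), (0.125, np.float64(-0.2029)), (0.145, np.float64(-0.2031))]
tab x 0.44983139108171755 0.565264818916993 zmax 0.15157095350829208
{np.int64(-100): np.int64(0), np.int64(-96): np.int64(0), np.int64(-92): np.int64(0), np.int64(-88): np.int64(0), np.int64(-84): np.int64(0), np.int64(-80): np.int64(0), np.int64(-76): np.int64(0), np.int64(-72): np.int64(78), np.int64(-68): np.int64(16), np.int64(-64): np.int64(0), np.int64(-60): np.int64(0), np.int64(-56): np.int64(0), np.int64(-52): np.int64(0), np.int64(-48): np.int64(0), np.int64(-44): np.int64(0), np.int64(-40): np.int64(0), np.int64(-36): np.int64(0), np.int64(-32): np.int64(0), np.int64(-28): np.int64(0), np.int64(-24): np.int64(0), np.int64(-20): np.int64(0), np.int64(-16): np.int64(0), np.int64(-12): np.int64(0), np.int64(-8): np.int64(0), np.int64(-4): np.int64(0), np.int64(0): np.int64(0), np.int64(4): np.int64(0), np.int64(8): np.int64(0), np.int64(12): np.int64(0), np.int64(16): np.int64(0), np.int64(20): np.int64(0), np
[... 5047 characters left out ...]
int64(5), np.int64(30): np.int64(2), np.int64(34): np.int64(6), np.int64(38): np.int64(3), np.int64(42): np.int64(5), np.int64(46): np.int64(5), np.int64(50): np.int64(4), np.int64(54): np.int64(6), np.int64(58): np.int64(3), np.int64(62): np.int64(5), np.int64(66): np.int64(6), np.int64(70): np.int64(4), np.int64(74): np.int64(4), np.int64(78): np.int64(3), np.int64(82): np.int64(4), np.int64(86): np.int64(5), np.int64(90): np.int64(4), np.int64(94): np.int64(78), np.int64(98): np.int64(72), np.int64(102): np.int64(57), np.int64(106): np.int64(48), np.int64(110): np.int64(50), np.int64(114): np.int64(13), np.int64(118): np.int64(1), np.int64(122): np.int64(0)}
center [0.49816596 0.15464522]
```

```bash
cat >> h.py <<'E'
A=np.radians(29.4);C=np.array([.510,.160]);EX=np.array([np.cos(A),np.sin(A)]);EY=np.array([-np.sin(A),np.cos(A)])
def st():
    s=manip.sense(); p=s["tcp_pos"]; r=R.from_quat(s["tool_rot"]).as_matrix(); f=s["force"]
    print("t %.2f case x %.1f y %.1f tipz %.1f mm"%(s["t"],(p[:2]-C)@EX*1e3,(p[:2]-C)@EY*1e3,(p[2]-.073)*1e3),
     "toolx ang %.2f tilt %.2f"%(np.degrees(np.arctan2(r[1,0],r[0,0])),np.degrees(np.arccos(-r[2,2]))),"F case x,y,z",(f[:2]@EX).round(1),(f[:2]@EY).round(1),f[2].round(1),"gap",round(s["finger_gap"],2),"q",s["q"].round(2))
E
cat > st.py <<'E'
from h import *
st()
E
python3 -m crank '[{"dp":[0,0,-0.04],"delta_rot":[0,0,0.0166],"fingers":-1},{"dp":[0,0,-0.04],"delta_rot":[0,0,0.0166],"fingers":-1},{"dp":[0,0,-0.04],"delta_rot":[0,0,0.0166],"fingers":-1},{"dp":[0,0,-0.04],"delta_rot":[0,0,0.0166],"fingers":-1},{"dp":[0,0,-0.04],"delta_rot":[0,0,0.0166],"fingers":-1},{"dp":[0,0,-0.04],"delta_rot":[0,0,0.0166],"fingers":-1},{"dp":[0,0,0],"delta_rot":[0,0,0],"fingers":-1},{"dp":[0,0,0],"delta_rot":[0,0,0],"fingers":-1}]'; python3 st.py
python3 - <<'E'
import numpy as np
def show(pts):
    pts=np.array(pts); d=np.diff(pts,axis=0)
    for p,q in zip(pts[1:],d): print("->",p.round(1),"dp",(q[0]/500).round(4),(-q[1]/500).round(4))
print("flap")
F=[]
for th in np.radians(np.arange(90,-1,-7.5)):
    F.append((-92+85*np.cos(th)-1.5*np.sin(th)-11,36+85*np.sin(th)+1.5*np.cos(th)))
print(F[0]);show(F)
E
```

```text
t: 0.77
tcp_pos: [0.2616, 0.5677, 0.4245]
tool_rot: [0.504, 0.864, 0.001, 0.0]
force: [-0.3, 0.1, -1.3]
finger_gap: 0.001
gripper_force: 0.0
t 0.77 case x -16.3 y 477.2 tipz 351.5 mm toolx ang 119.52 tilt 0.11 F case x,y,z -0.2 0.2 -1.3 gap 0.0 q [0.96 0.42 1.27 0.   1.44 0.45]
flap
(np.float64(-104.5), np.float64(121.0))
-> [-93.4 120.5] dp 0.0222 0.0011
-> [-82.4 118.5] dp 0.0219 0.004
-> [-71.9 115.1] dp 0.0212 0.0068
-> [-61.8 110.4] dp 0.0201 0.0095
-> [-52.4 104.3] dp 0.0187 0.012
-> [-44.   97.2] dp 0.017 0.0144
-> [-36.5  88.9] dp 0.015 0.0165
-> [-30.1  79.8] dp 0.0127 0.0183
-> [-25.   69.9] dp 0.0102 0.0198
-> [-21.3  59.4] dp 0.0075 0.0209
-> [-18.9  48.6] dp 0.0047 0.0217
-> [-18.   37.5] dp 0.0018 0.0222
```

```bash
python3 -m crank '[{"dp":[-0.051,0.0014,0],"delta_rot":[0,0,0],"fingers":-1},{"dp":[-0.051,0.0014,0],"delta_rot":[0,0,0],"fingers":-1},{"dp":[-0.051,0.0014,0],"delta_rot":[0,0,0],"fingers":-1},{"dp":[-0.051,0.0014,0],"delta_rot":[0,0,0],"fingers":-1},{"dp":[-0.051,0.0014,0],"delta_rot":[0,0,0],"fingers":-1},{"dp":[-0.051,0.0014,0],"delta_rot":[0,0,0],"fingers":-1},{"dp":[-0.051,0.0014,0],"delta_rot":[0,0,0],"fingers":-1},{"dp":[-0.051,0.0014,0],"delta_rot":[0,0,0],"fingers":-1},{"dp":[-0.051,0.0014,0],"delta_rot":[0,0,0],"fingers":-1},{"dp":[-0.051,0.0014,0],"delta_rot":[0,0,0],"fingers":-1},{"dp":[-0.051,0.0014,0],"delta_rot":[0,0,0],"fingers":-1},{"dp":[-0.051,0.0014,0],"delta_rot":[0,0,0],"fingers":-1}]'; python3 st.py
python3 -m crank '[{"dp":[-0.051,0.0014,0],"delta_rot":[0,0,0],"fingers":-1},{"dp":[-0.051,0.0014,0],"delta_rot":[0,0,0],"fingers":-1},{"dp":[-0.051,0.0014,0],"delta_rot":[0,0,0],"fingers":-1},{"dp":[-0.051,0.0014,0],"delta_rot":[0,0,0],"fingers":-1},{"dp":[-0.051,0.0014,0],"delta_rot":[0,0,0],"fingers":-1},{"dp":[-0.051,0.0014,0],"delta_rot":[0,0,0],"fingers":-1},{"dp":[-0.051,0.0014,0],"delta_rot":[0,0,0],"fingers":-1},{"dp":[-0.051,0.0014,0],"delta_rot":[0,0,0],"fingers":-1},{"dp":[-0.051,0.0014,0],"delta_rot":[0,0,0],"fingers":-1},{"dp":[-0.051,0.0014,0],"delta_rot":[0,0,0],"fingers":-1},{"dp":[-0.051,0.0014,0],"delta_rot":[0,0,0],"fingers":-1},{"dp":[-0.051,0.0014,0],"delta_rot":[0,0,0],"fingers":-1}]'; python3 st.py
```

```text
t: 1.77
tcp_pos: [0.4187, 0.3037, 0.4218]
tool_rot: [0.504, 0.864, -0.002, -0.001]
force: [-0.4, 0.6, 0.5]
finger_gap: -0.0
gripper_force: 0.0
t 1.77 case x -9.0 y 170.0 tipz 348.8 mm toolx ang 119.52 tilt 0.24 F case x,y,z -0.1 0.8 0.5 gap -0.0 q [ 0.41  0.26  1.54 -0.    1.35 -0.1 ]
t: 2.77
tcp_pos: [0.5763, 0.0416, 0.4215]
tool_rot: [0.504, 0.864, -0.001, -0.002]
force: [0.2, 0.5, -0.3]
finger_gap: 0.002
gripper_force: 0.0
t 2.77 case x -0.3 y -135.7 tipz 348.5 mm toolx ang 119.51 tilt 0.25 F case x,y,z 0.4 0.3 -0.3 gap 0.0 q [-0.12  0.35  1.39  0.    1.4  -0.64]
```

```bash
python3 -m crank '[{"dp":[0,0,0.041],"delta_rot":[0,0,0],"fingers":-1},{"dp":[0,0,0.041],"delta_rot":[0,0,0],"fingers":-1},{"dp":[0,0,0.041],"delta_rot":[0,0,0],"fingers":-1},{"dp":[0,0,0.041],"delta_rot":[0,0,0],"fingers":-1},{"dp":[0,0,0.041],"delta_rot":[0,0,0],"fingers":-1},{"dp":[0,0,0.041],"delta_rot":[0,0,0],"fingers":-1},{"dp":[0,0,0.041],"delta_rot":[0,0,0],"fingers":-1},{"dp":[0,0,0.041],"delta_rot":[0,0,0],"fingers":-1},{"dp":[0,0,0.041],"delta_rot":[0,0,0],"fingers":-1},{"dp":[0,0,0.041],"delta_rot":[0,0,0],"fingers":-1},{"dp":[0,0,0.04],"delta_rot":[0,0,0],"fingers":-1},{"dp":[0,0,0],"delta_rot":[0,0,0],"fingers":-1}]'; python3 st.py
python3 - <<'E'
from h import *
look("side","s1")
a=cv2.imread("pics/s1.png")[105:275,165:395]
cv2.imwrite("pics/s1c.png",cv2.resize(a,None,fx=3.4,fy=3.4,interpolation=cv2.INTER_CUBIC))
E
```

```text
t: 3.77
tcp_pos: [0.5728, 0.043, 0.1934]
tool_rot: [0.504, 0.864, -0.002, -0.006]
force: [-0.3, 0.3, -0.6]
finger_gap: 0.001
gripper_force: 0.0
t 3.77 case x -2.7 y -132.8 tipz 120.4 mm toolx ang 119.49 tilt 0.70 F case x,y,z -0.1 0.4 -0.6 gap 0.0 q [-0.12  0.61  1.65 -0.    0.89 -0.63]
```

View pics/s1c.png

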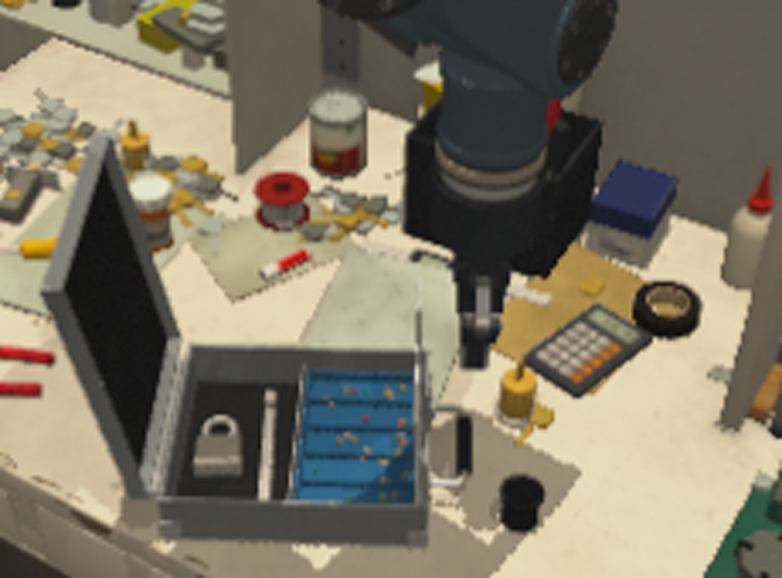

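```bash
python3 -m crank '[{"dp":[0.014,0,0],"delta_rot":[0,0,0],"fingers":-1},{"dp":[0.014,0,0],"delta_rot":[0,0,0],"fingers":-1},{"dp":[0.014,0,0],"delta_rot":[0,0,0],"fingers":-1},{"dp":[0.014,0,0],"delta_rot":[0,0,0],"fingers":-1},{"dp":[0.011,0,0.0005],"delta_rot":[0,0,0],"fingers":-1},{"dp":[0.011,0,0.0005],"delta_rot":[0,0,0],"fingers":-1},{"dp":[0.011,0,0.002],"delta_rot":[0,0,0],"fingers":-1},{"dp":[0.011,0,0.002],"delta_rot":[0,0,0],"fingers":-1},{"dp":[0.0105,0,0.0034],"delta_rot":[0,0,0],"fingers":-1},{"dp":[0.0105,0,0.0034],"delta_rot":[0,0,0],"fingers":-1},{"dp":[0.01,0,0.0048],"delta_rot":[0,0,0],"fingers":-1},{"dp":[0.01,0,0.0048],"delta_rot":[0,0,0],"fingers":-1}]'; python3 st.py
```

```text
t: 4.82
tcp_pos: [0.5418, 0.1046, 0.1879]
tool_rot: [0.505, 0.863, 0.0, -0.0]
force: [1.3, 1.1, 1.0]
finger_gap: 0.002
gripper_force: 0.5
t 4.82 case x 0.5 y -63.9 tipz 114.9 mm toolx ang 119.40 tilt 0.01 F case x,y,z 1.7 0.3 1.0 gap 0.0 q [-0.01  0.59  1.72  0.    0.83 -0.53]
```

```bash
python3 -m crank '[{"dp":[0.0094,0,0.006],"delta_rot":[0,0,0],"fingers":-1},{"dp":[0.0094,0,0.006],"delta_rot":[0,0,0],"fingers":-1},{"dp":[0.0085,0,0.0072],"delta_rot":[0,0,0],"fingers":-1},{"dp":[0.0085,0,0.0072],"delta_rot":[0,0,0],"fingers":-1},{"dp":[0.0075,0,0.0083],"delta_rot":[0,0,0],"fingers":-1},{"dp":[0.0075,0,0.0083],"delta_rot":[0,0,0],"fingers":-1},{"dp":[0.0063,0,0.0092],"delta_rot":[0,0,0],"fingers":-1},{"dp":[0.0063,0,0.0092],"delta_rot":[0,0,0],"fingers":-1},{"dp":[0.0051,0,0.0099],"delta_rot":[0,0,0],"fingers":-1},{"dp":[0.0051,0,0.0099],"delta_rot":[0,0,0],"fingers":-1}]'; python3 st.py
python3 -m crank '[{"dp":[0.0038,0,0.0105],"delta_rot":[0,0,0],"fingers":-1},{"dp":[0.0038,0,0.0105],"delta_rot":[0,0,0],"fingers":-1},{"dp":[0.0023,0,0.0108],"delta_rot":[0,0,0],"fingers":-1},{"dp":[0.0023,0,0.0108],"delta_rot":[0,0,0],"fingers":-1},{"dp":[0.001,0,0.006],"delta_rot":[0,0,0],"fingers":-1},{"dp":[0,0,0],"delta_rot":[0,0,0],"fingers":-1}]'; python3 st.py
```

```text
t: 5.65
tcp_pos: [0.5237, 0.1364, 0.1471]
tool_rot: [0.505, 0.863, -0.0, -0.0]
force: [0.4, 0.8, 1.3]
finger_gap: -0.0
gripper_force: 0.4
t 5.65 case x 0.4 y -27.3 tipz 74.1 mm toolx ang 119.40 tilt 0.02 F case x,y,z 0.8 0.4 1.3 gap -0.0 q [ 0.05  0.65  1.77  0.    0.72 -0.46]
t: 6.15
tcp_pos: [0.5203, 0.1419, 0.1224]
tool_rot: [0.504, 0.863, -0.0, -0.001]
force: [1.1, 0.2, -0.2]
finger_gap: -0.003
gripper_force: 0.0
t 6.15 case x 0.1 y -20.8 tipz 49.4 mm toolx ang 119.41 tilt 0.08 F case x,y,z 1.0 -0.4 -0.2 gap -0.0 q [ 0.06  0.7   1.78 -0.    0.66 -0.45]
```

```bash
python3 -m crank '[{"dp":[0,0,0.008],"delta_rot":[0,0,0],"fingers":-1},{"dp":[0,0,0.008],"delta_rot":[0,0,0],"fingers":-1},{"dp":[0,0,0.005],"delta_rot":[0,0,0],"fingers":-1},{"dp":[0,0,0],"delta_rot":[0,0,0],"fingers":-1}]'; python3 st.py
python3 -m crank '[{"dp":[0,0,0.003],"delta_rot":[0,0,0],"fingers":-1},{"dp":[0,0,0.003],"delta_rot":[0,0,0],"fingers":-1},{"dp":[0,0,0],"delta_rot":[0,0,0],"fingers":-1},{"dp":[0,0,0],"delta_rot":[0,0,0],"fingers":-1}]'; python3 st.py
```

```text
t: 6.48
tcp_pos: [0.5206, 0.1418, 0.1123]
tool_rot: [0.505, 0.863, -0.0, -0.0]
force: [-0.5, 1.1, -0.4]
finger_gap: 0.001
gripper_force: 0.0
t 6.48 case x 0.3 y -21.0 tipz 39.3 mm toolx ang 119.40 tilt 0.03 F case x,y,z 0.1 1.2 -0.4 gap 0.0 q [ 0.06  0.71  1.79 -0.    0.64 -0.45]
t: 6.82
tcp_pos: [0.5207, 0.1419, 0.1101]
tool_rot: [0.504, 0.863, -0.0, 0.0]
force: [-0.6, -0.5, 3.8]
finger_gap: 0.002
gripper_force: 1.7
t 6.82 case x 0.4 y -21.0 tipz 37.1 mm toolx ang 119.41 tilt 0.01 F case x,y,z -0.7 -0.2 3.8 gap 0.0 q [ 0.06  0.72  1.79 -0.    0.64 -0.45]
```

```bash
python3 -m crank '[{"dp":[0,0,0.002],"delta_rot":[0,0,0],"fingers":-1},{"dp":[0,0,0.001],"delta_rot":[0,0,0],"fingers":-1},{"dp":[0,0,0],"delta_rot":[0,0,0],"fingers":-1}]'; python3 st.py
python3 -m crank '[{"dp":[0,0,-0.01],"delta_rot":[0,0,0],"fingers":-1},{"dp":[0,0,-0.05],"delta_rot":[0,0,0],"fingers":-1},{"dp":[0,0,-0.06],"delta_rot":[0,0,0],"fingers":-1},{"dp":[0,0,-0.06],"delta_rot":[0,0,0],"fingers":-1},{"dp":[0,0,-0.06],"delta_rot":[0,0,0],"fingers":-1},{"dp":[0,0,-0.06],"delta_rot":[0,0,0],"fingers":-1},{"dp":[0,0,-0.06],"delta_rot":[0,0,0],"fingers":-1},{"dp":[0,0,-0.06],"delta_rot":[0,0,0],"fingers":-1},{"dp":[0,0,-0.06],"delta_rot":[0,0,0],"fingers":-1},{"dp":[0,0,-0.06],"delta_rot":[0,0,0],"fingers":-1},{"dp":[0,0,-0.06],"delta_rot":[0,0,0],"fingers":-1},{"dp":[0,0,-0.03],"delta_rot":[0,0,0],"fingers":-1}]'; python3 st.py
python3 - <<'E'
from h import *
p,P=look("side","s2")
a=cv2.imread("pics/s2.png")[105:275,165:395]
cv2.imwrite("pics/s2c.png",cv2.resize(a,None,fx=3.4,fy=3.4,interpolation=cv2.INTER_CUBIC))
Q=P.reshape(-1,3);x=(Q[:,:2]-C)@EX;y=(Q[:,:2]-C)@EY
for yy in np.arange(-.09,.05,.01):
    m=(abs(x)<.07)&(abs(y-yy)<.005)&(Q[:,2]<.2);print(round(yy,2),np.median(Q[m,2]).round(4),m.sum())
E
```

```text
t: 7.07
tcp_pos: [0.5207, 0.1419, 0.11]
tool_rot: [0.504, 0.863, 0.0, 0.0]
force: [-2.1, -1.0, 13.9]
finger_gap: -0.001
gripper_force: 6.9
t 7.07 case x 0.5 y -21.0 tipz 37.0 mm toolx ang 119.42 tilt 0.04 F case x,y,z -2.3 0.1 13.9 gap -0.0 q [ 0.06  0.72  1.79 -0.    0.64 -0.45]
t: 8.07
tcp_pos: [0.5216, 0.142, 0.4273]
tool_rot: [0.504, 0.863, 0.002, 0.003]
force: [0.8, -0.0, -0.2]
finger_gap: 0.001
gripper_force: 0.0
t 8.07 case x 1.3 y -21.3 tipz 354.3 mm toolx ang 119.41 tilt 0.38 F case x,y,z 0.7 -0.4 -0.2 gap 0.0 q [ 0.06  0.28  1.48 -0.    1.37 -0.45]
-0.09 0.0374 230
-0.08 0.0371 226
-0.07 0.0369 226
-0.06 0.0369 226
-0.05 0.0372 228
-0.04 0.0368 226
-0.03 0.0368 222
-0.02 0.0373 224
-0.01 0.037 223
-0.0 0.037 222
0.01 0.0079 176
0.02 0.0087 185
0.03 0.0099 186
0.04 0.0082 196
0.05 0.0085 208
```

View pics/s2c.png

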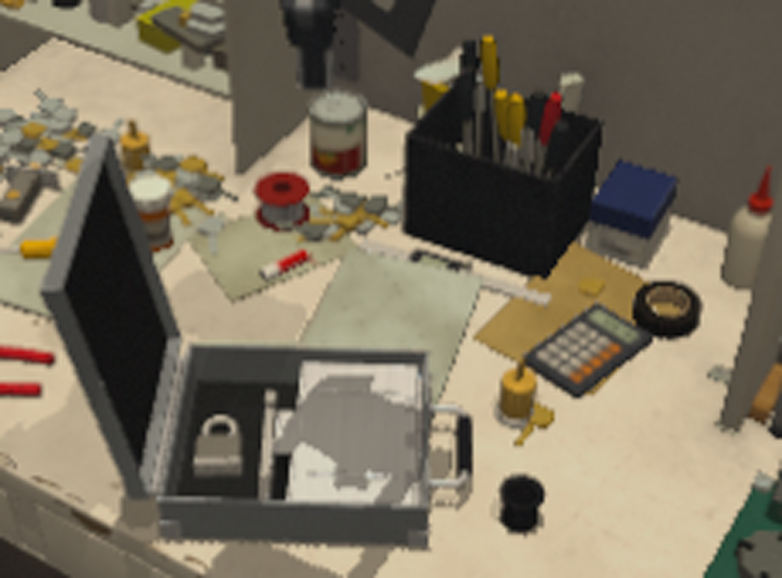

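```bash
python3 -m crank '[{"dp":[0.056,0,0],"delta_rot":[0,0,0],"fingers":-1},{"dp":[0.056,0,0],"delta_rot":[0,0,0],"fingers":-1},{"dp":[0.056,0,0],"delta_rot":[0,0,0],"fingers":-1},{"dp":[0.056,0,0],"delta_rot":[0,0,0],"fingers":-1},{"dp":[0.056,0,0],"delta_rot":[0,0,0],"fingers":-1},{"dp":[0.056,0,0],"delta_rot":[0,0,0],"fingers":-1},{"dp":[0.056,0,0],"delta_rot":[0,0,0],"fingers":-1},{"dp":[0.056,0,0],"delta_rot":[0,0,0],"fingers":-1},{"dp":[0,0,0],"delta_rot":[0,0,0],"fingers":-1}]'; python3 st.py
python3 -m crank '[{"dp":[0,0,0.049],"delta_rot":[0,0,0],"fingers":-1},{"dp":[0,0,0.049],"delta_rot":[0,0,0],"fingers":-1},{"dp":[0,0,0.049],"delta_rot":[0,0,0],"fingers":-1},{"dp":[0,0,0.049],"delta_rot":[0,0,0],"fingers":-1},{"dp":[0,0,0.049],"delta_rot":[0,0,0],"fingers":-1},{"dp":[0,0,0],"delta_rot":[0,0,0],"fingers":-1}]'; python3 st.py
python3 - <<'E'
import numpy as np
p=[]
A=np.arange(90,-1,-7.5)
for a in np.radians(A): p.append((103.5-182*np.cos(a)+16*np.sin(a)+11, 50+182*np.sin(a)+16*np.cos(a)))
p=np.array(p)
print(A[0],p[0])
for a,q,d in zip(A[1:],p[1:],np.diff(p,axis=0)): print(a,q.round(1),"4x dp",(d[0]/2000).round(4),(-d[1]/2000).round(4))
E
```

```text
t: 8.87
tcp_pos: [0.4078, 0.3402, 0.4222]
tool_rot: [0.503, 0.865, -0.0, -0.002]
force: [0.2, -0.2, 0.5]
finger_gap: 0.002
gripper_force: 0.0
t 8.87 case x -0.5 y 207.1 tipz 349.2 mm toolx ang 119.67 tilt 0.19 F case x,y,z 0.1 -0.2 0.5 gap 0.0 q [ 0.48  0.28  1.51  0.    1.36 -0.03]
t: 9.37
tcp_pos: [0.4083, 0.335, 0.2956]
tool_rot: [0.505, 0.863, -0.005, -0.003]
force: [-1.0, 0.1, -0.9]
finger_gap: -0.001
gripper_force: 0.0
t 9.37 case x -2.7 y 202.4 tipz 222.6 mm toolx ang 119.38 tilt 0.67 F case x,y,z -0.8 0.6 -0.9 gap -0.0 q [ 0.48  0.41  1.68 -0.    1.06 -0.04]
90.0 [130.5 232. ]
82.5 [106.6 232.5] 4x dp -0.0119 -0.0003
75.0 [ 82.8 229.9] 4x dp -0.0119 0.0013
67.5 [ 59.6 224.3] 4x dp -0.0116 0.0028
60.0 [ 37.4 215.6] 4x dp -0.0111 0.0043
52.5 [ 16.4 204.1] 4x dp -0.0105 0.0057
45.0 [ -2.9 190. ] 4x dp -0.0096 0.0071
37.5 [-20.2 173.5] 4x dp -0.0086 0.0083
30.0 [-35.1 154.9] 4x dp -0.0075 0.0093
22.5 [-47.5 134.4] 4x dp -0.0062 0.0102
15.0 [-57.2 112.6] 4x dp -0.0048 0.0109
7.5 [-63.9  89.6] 4x dp -0.0033 0.0115
0.0 [-67.5  66. ] 4x dp -0.0018 0.0118
```

```bash
python3 -m crank '[{"dp":[-0.012,0,-0.0012],"delta_rot":[0,0,0],"fingers":-1},{"dp":[-0.012,0,-0.0012],"delta_rot":[0,0,0],"fingers":-1},{"dp":[-0.012,0,-0.0012],"delta_rot":[0,0,0],"fingers":-1},{"dp":[-0.012,0,-0.0012],"delta_rot":[0,0,0],"fingers":-1},{"dp":[-0.012,0,-0.0012],"delta_rot":[0,0,0],"fingers":-1},{"dp":[-0.012,0,-0.0012],"delta_rot":[0,0,0],"fingers":-1},{"dp":[-0.012,0,-0.0012],"delta_rot":[0,0,0],"fingers":-1},{"dp":[-0.012,0,-0.0012],"delta_rot":[0,0,0],"fingers":-1},{"dp":[-0.012,0,-0.0012],"delta_rot":[0,0,0],"fingers":-1},{"dp":[-0.012,0,-0.0012],"delta_rot":[0,0,0],"fingers":-1},{"dp":[-0.012,0,-0.0012],"delta_rot":[0,0,0],"fingers":-1},{"dp":[-0.012,0,-0.0012],"delta_rot":[0,0,0],"fingers":-1}]'; python3 st.py
```

```text
t: 10.37
tcp_pos: [0.4464, 0.274, 0.3082]
tool_rot: [0.504, 0.863, 0.0, 0.0]
force: [-0.4, 2.7, 2.2]
finger_gap: -0.001
gripper_force: 1.5
t 10.37 case x 0.6 y 130.6 tipz 235.2 mm toolx ang 119.41 tilt 0.02 F case x,y,z 0.9 2.5 2.2 gap -0.0 q [ 0.34  0.39  1.68  0.    1.07 -0.18]
```

```bash
python3 -m crank '[{"dp":[-0.0119,0,0.0002],"delta_rot":[0,0,0],"fingers":-1},{"dp":[-0.0119,0,0.0002],"delta_rot":[0,0,0],"fingers":-1},{"dp":[-0.0119,0,0.0002],"delta_rot":[0,0,0],"fingers":-1},{"dp":[-0.0119,0,0.0002],"delta_rot":[0,0,0],"fingers":-1},{"dp":[-0.0119,0,0.0018],"delta_rot":[0,0,0],"fingers":-1},{"dp":[-0.0119,0,0.0018],"delta_rot":[0,0,0],"fingers":-1},{"dp":[-0.0119,0,0.0018],"delta_rot":[0,0,0],"fingers":-1},{"dp":[-0.0119,0,0.0018],"delta_rot":[0,0,0],"fingers":-1},{"dp":[-0.0116,0,0.0033],"delta_rot":[0,0,0],"fingers":-1},{"dp":[-0.0116,0,0.0033],"delta_rot":[0,0,0],"fingers":-1},{"dp":[-0.0116,0,0.0033],"delta_rot":[0,0,0],"fingers":-1},{"dp":[-0.0116,0,0.0033],"delta_rot":[0,0,0],"fingers":-1}]'; python3 st.py
python3 -m crank '[{"dp":[-0.0111,0,0.0043],"delta_rot":[0,0,0],"fingers":-1},{"dp":[-0.0111,0,0.0043],"delta_rot":[0,0,0],"fingers":-1},{"dp":[-0.0111,0,0.0043],"delta_rot":[0,0,0],"fingers":-1},{"dp":[-0.0111,0,0.0043],"delta_rot":[0,0,0],"fingers":-1},{"dp":[-0.0105,0,0.0057],"delta_rot":[0,0,0],"fingers":-1},{"dp":[-0.0105,0,0.0057],"delta_rot":[0,0,0],"fingers":-1},{"dp":[-0.0105,0,0.0057],"delta_rot":[0,0,0],"fingers":-1},{"dp":[-0.0105,0,0.0057],"delta_rot":[0,0,0],"fingers":-1},{"dp":[-0.0096,0,0.0071],"delta_rot":[0,0,0],"fingers":-1},{"dp":[-0.0096,0,0.0071],"delta_rot":[0,0,0],"fingers":-1},{"dp":[-0.0096,0,0.0071],"delta_rot":[0,0,0],"fingers":-1},{"dp":[-0.0096,0,0.0071],"delta_rot":[0,0,0],"fingers":-1}]'; python3 st.py
```

```text
t: 11.37
tcp_pos: [0.4812, 0.2121, 0.2972]
tool_rot: [0.504, 0.863, -0.0, 0.0]
force: [-0.9, 1.2, 1.9]
finger_gap: -0.0
gripper_force: 1.2
t 11.37 case x 0.4 y 59.5 tipz 224.2 mm toolx ang 119.41 tilt 0.02 F case x,y,z -0.2 1.5 1.9 gap -0.0 q [ 0.2   0.4   1.69 -0.    1.05 -0.31]
t: 12.37
tcp_pos: [0.5117, 0.1578, 0.2628]
tool_rot: [0.504, 0.863, -0.0, 0.0]
force: [-0.6, 0.3, 1.6]
finger_gap: -0.0
gripper_force: 0.8
t 12.37 case x 0.5 y -2.7 tipz 189.8 mm toolx ang 119.40 tilt 0.01 F case x,y,z -0.4 0.6 1.6 gap -0.0 q [ 0.09  0.46  1.7  -0.    0.98 -0.42]
```

Tracking well; continue to near-shut.

```bash
python3 -m crank '[{"dp":[-0.0086,0,0.0083],"delta_rot":[0,0,0],"fingers":-1},{"dp":[-0.0086,0,0.0083],"delta_rot":[0,0,0],"fingers":-1},{"dp":[-0.0086,0,0.0083],"delta_rot":[0,0,0],"fingers":-1},{"dp":[-0.0086,0,0.0083],"delta_rot":[0,0,0],"fingers":-1},{"dp":[-0.0075,0,0.0093],"delta_rot":[0,0,0],"fingers":-1},{"dp":[-0.0075,0,0.0093],"delta_rot":[0,0,0],"fingers":-1},{"dp":[-0.0075,0,0.0093],"delta_rot":[0,0,0],"fingers":-1},{"dp":[-0.0075,0,0.0093],"delta_rot":[0,0,0],"fingers":-1},{"dp":[-0.0062,0,0.0102],"delta_rot":[0,0,0],"fingers":-1},{"dp":[-0.0062,0,0.0102],"delta_rot":[0,0,0],"fingers":-1},{"dp":[-0.0062,0,0.0102],"delta_rot":[0,0,0],"fingers":-1},{"dp":[-0.0062,0,0.0102],"delta_rot":[0,0,0],"fingers":-1}]'; python3 st.py
python3 -m crank '[{"dp":[-0.0048,0,0.0109],"delta_rot":[0,0,0],"fingers":-1},{"dp":[-0.0048,0,0.0109],"delta_rot":[0,0,0],"fingers":-1},{"dp":[-0.0048,0,0.0109],"delta_rot":[0,0,0],"fingers":-1},{"dp":[-0.0048,0,0.0109],"delta_rot":[0,0,0],"fingers":-1},{"dp":[-0.0033,0,0.0115],"delta_rot":[0,0,0],"fingers":-1},{"dp":[-0.0033,0,0.0115],"delta_rot":[0,0,0],"fingers":-1},{"dp":[-0.0033,0,0.0115],"delta_rot":[0,0,0],"fingers":-1},{"dp":[-0.0033,0,0.0115],"delta_rot":[0,0,0],"fingers":-1},{"dp":[0,0,0],"delta_rot":[0,0,0],"fingers":-1}]'; python3 st.py
```

```text
t: 13.37
tcp_pos: [0.5335, 0.1192, 0.207]
tool_rot: [0.505, 0.863, 0.0, -0.0]
force: [1.3, 1.1, 1.5]
finger_gap: -0.001
gripper_force: 0.6
t 13.37 case x 0.5 y -47.0 tipz 134.0 mm toolx ang 119.40 tilt 0.01 F case x,y,z 1.7 0.4 1.5 gap -0.0 q [ 0.02  0.56  1.72  0.    0.86 -0.5 ]
t: 14.12
tcp_pos: [0.5407, 0.1051, 0.1614]
tool_rot: [0.505, 0.863, -0.001, -0.001]
force: [-0.1, 0.1, -0.6]
finger_gap: 0.003
gripper_force: 0.0
t 14.12 case x -0.2 y -62.9 tipz 88.4 mm toolx ang 119.38 tilt 0.14 F case x,y,z -0.0 0.1 -0.6 gap 0.0 q [-0.01  0.64  1.74  0.    0.77 -0.52]
```

```bash
python3 -m crank '[{"dp":[-0.001,0,0.005],"delta_rot":[0,0,0],"fingers":-1},{"dp":[-0.001,0,0.005],"delta_rot":[0,0,0],"fingers":-1},{"dp":[-0.001,0,0.005],"delta_rot":[0,0,0],"fingers":-1},{"dp":[-0.001,0,0.005],"delta_rot":[0,0,0],"fingers":-1},{"dp":[-0.001,0,0.005],"delta_rot":[0,0,0],"fingers":-1},{"dp":[-0.001,0,0.005],"delta_rot":[0,0,0],"fingers":-1},{"dp":[-0.001,0,0.005],"delta_rot":[0,0,0],"fingers":-1},{"dp":[0,0,0.004],"delta_rot":[0,0,0],"fingers":-1},{"dp":[0,0,0],"delta_rot":[0,0,0],"fingers":-1}]'; python3 st.py
python3 -m crank '[{"dp":[0,0,0.002],"delta_rot":[0,0,0],"fingers":-1},{"dp":[0,0,0.002],"delta_rot":[0,0,0],"fingers":-1},{"dp":[0,0,0],"delta_rot":[0,0,0],"fingers":-1},{"dp":[0,0,0],"delta_rot":[0,0,0],"fingers":-1}]'; python3 st.py
```

```text
t: 14.87
tcp_pos: [0.5432, 0.1022, 0.1429]
tool_rot: [0.505, 0.863, -0.0, 0.0]
force: [0.0, 0.0, 0.5]
finger_gap: 0.002
gripper_force: 0.0
t 14.87 case x 0.5 y -66.7 tipz 69.9 mm toolx ang 119.40 tilt 0.01 F case x,y,z 0.0 0.0 0.5 gap 0.0 q [-0.02  0.67  1.74 -0.    0.73 -0.53]
t: 15.2
tcp_pos: [0.5431, 0.1023, 0.1413]
tool_rot: [0.505, 0.863, 0.0, 0.0]
force: [-0.8, 0.9, 0.4]
finger_gap: -0.003
gripper_force: 0.0
t 15.20 case x 0.5 y -66.5 tipz 68.3 mm toolx ang 119.40 tilt 0.01 F case x,y,z -0.3 1.2 0.4 gap -0.0 q [-0.02  0.67  1.74  0.    0.73 -0.53]
```

```bash
python3 -m crank '[{"dp":[0,0,0.002],"delta_rot":[0,0,0],"fingers":-1},{"dp":[0,0,0.002],"delta_rot":[0,0,0],"fingers":-1},{"dp":[0,0,0],"delta_rot":[0,0,0],"fingers":-1},{"dp":[0,0,0],"delta_rot":[0,0,0],"fingers":-1}]'; python3 st.py
python3 -m crank '[{"dp":[0,0,0.002],"delta_rot":[0,0,0],"fingers":-1},{"dp":[0,0,0.001],"delta_rot":[0,0,0],"fingers":-1},{"dp":[0,0,0],"delta_rot":[0,0,0],"fingers":-1},{"dp":[0,0,0],"delta_rot":[0,0,0],"fingers":-1}]'; python3 st.py
```

```text
t: 15.53
tcp_pos: [0.543, 0.1024, 0.1392]
tool_rot: [0.505, 0.863, 0.0, -0.0]
force: [0.1, -0.3, -0.3]
finger_gap: -0.001
gripper_force: 0.0
t 15.53 case x 0.5 y -66.4 tipz 66.2 mm toolx ang 119.40 tilt 0.01 F case x,y,z -0.1 -0.3 -0.3 gap -0.0 q [-0.02  0.68  1.74  0.    0.72 -0.53]
t: 15.87
tcp_pos: [0.543, 0.1023, 0.1386]
tool_rot: [0.504, 0.863, 0.0, 0.0]
force: [-1.9, -0.2, 6.7]
finger_gap: -0.004
gripper_force: 3.2
t 15.87 case x 0.5 y -66.5 tipz 65.6 mm toolx ang 119.41 tilt 0.01 F case x,y,z -1.7 0.8 6.7 gap -0.0 q [-0.02  0.68  1.74 -0.    0.72 -0.53]
```

```bash
python3 -m crank '[{"dp":[0,0,0.001],"delta_rot":[0,0,0],"fingers":-1},{"dp":[0,0,0.001],"delta_rot":[0,0,0],"fingers":-1},{"dp":[0,0,0],"delta_rot":[0,0,0],"fingers":-1}]'; python3 st.py
python3 -m crank '[{"dp":[0,0,-0.01],"delta_rot":[0,0,0],"fingers":-1},{"dp":[0,0,-0.05],"delta_rot":[0,0,0],"fingers":-1},{"dp":[0,0,-0.06],"delta_rot":[0,0,0],"fingers":-1},{"dp":[0,0,-0.06],"delta_rot":[0,0,0],"fingers":-1},{"dp":[0,0,-0.06],"delta_rot":[0,0,0],"fingers":-1},{"dp":[0,0,-0.06],"delta_rot":[0,0,0],"fingers":-1},{"dp":[0,0,-0.06],"delta_rot":[0,0,0],"fingers":-1},{"dp":[0,0,-0.06],"delta_rot":[0,0,0],"fingers":-1},{"dp":[0,0,-0.06],"delta_rot":[0,0,0],"fingers":-1},{"dp":[0,0,0],"delta_rot":[0,0,0],"fingers":-1},{"dp":[0,0,0],"delta_rot":[0,0,0],"fingers":-1}]'; python3 st.py
python3 - <<'E'
from h import *
p,P=look("side","s3")
cv2.imwrite("pics/s3c.png",cv2.resize(cv2.imread("pics/s3.png")[105:275,165:395],None,fx=3.4,fy=3.4,interpolation=cv2.INTER_CUBIC))
Q=P.reshape(-1,3);x=(Q[:,:2]-C)@EX;y=(Q[:,:2]-C)@EY
m=(abs(x)<.08)&(y>-.1)&(y<.1)&(Q[:,2]<.15)
print(np.polyfit(y[m],Q[m,2],1), np.std(Q[m,2]))
m=(Q[:,2]>.057)&(Q[:,2]<.075)&(abs(x)<.12)&(abs(y)<.14)
print("cover extents x,y",np.percentile(x[m],[1,99]),np.percentile(y[m],[1,99]))
E
```

```text
t: 16.12
tcp_pos: [0.543, 0.1023, 0.1385]
tool_rot: [0.504, 0.863, 0.0, 0.0]
force: [-2.8, -0.6, 13.2]
finger_gap: 0.002
gripper_force: 6.5
t 16.12 case x 0.5 y -66.5 tipz 65.5 mm toolx ang 119.42 tilt 0.03 F case x,y,z -2.7 0.8 13.2 gap 0.0 q [-0.02  0.68  1.74 -0.    0.72 -0.53]
t: 17.03
tcp_pos: [0.5436, 0.1024, 0.3788]
tool_rot: [0.504, 0.863, 0.001, 0.002]
force: [-0.4, 0.6, -0.7]
finger_gap: -0.004
gripper_force: 0.0
t 17.03 case x 1.0 y -66.7 tipz 305.8 mm toolx ang 119.41 tilt 0.27 F case x,y,z -0.1 0.7 -0.7 gap -0.0 q [-0.02  0.35  1.52  0.    1.27 -0.53]
[-0.00118479 -0.21812655] 0.38443511083817505
cover extents x,y [-0.0850632   0.08832281] [-0.10382483  0.09945655]
```

View pics/s3c.png

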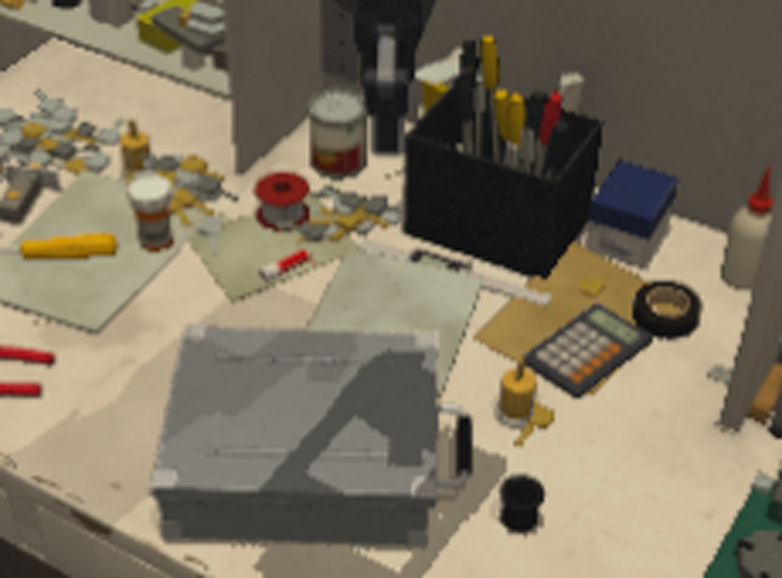

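```bash
python3 - <<'E'
from h import *
Q=np.load("pics/s3.npz")["P"].reshape(-1,3);x=(Q[:,:2]-C)@EX;y=(Q[:,:2]-C)@EY
m=(abs(x)<.08)&(abs(y)<.095)&(abs(Q[:,2]-.065)<.03)
p=np.polyfit(y[m],Q[m,2],1);print(p)
if abs(p[0])<.01: print(manip.sign_off())
E
```

```text
[-0.00070119  0.06665711]
the job is handed in; nothing more can be done
None
```

The job is handed in: the flap lies flat over the pin tray and the cover is fully shut over it. I did it by pushing only, in about 17 s of the 53 s allowed, and the case and the things around it look undisturbed in the last camera view.

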